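# Lay out a sampling probe and hold the sprung length gauge at its mark

## Robot

A 7-joint arm with a two-finger parallel gripper is mounted at the origin on the work surface. World frame = base frame: x ahead of the robot, y to its left, z up, the work surface at z = 0. Lengths are in m, angles in rad, forces in N, time in s.
With the tool pointing down it reaches from about 0.35 to 0.9 m from the base axis. Payload 7.2 kg.
Tool frame: the origin (TCP) lies midway between the tips of the shut fingers; the grasp point (between the pads) lies 19 mm behind it; z points along the fingers, y is the line along which they close (so a half turn about z gives the same grasp; the last joint's range is limited). The gripper opens to 88 mm and grips with 3 to 60 N. Pads are 20 mm wide; open, the fingers measure 115 mm over their backs; the gripper's body (75 mm by 178 mm) begins 61 mm behind the grasp point.
Start: joints at [-1.401, 0.411, -0.013, 1.596, 0.006, 1.134, -0.082], TCP at [0.147, 0.607, 0.196] pointing down, gripper open.
Joint ranges: [-2.95, 2.95], [-0.29, 1.99], [-1.47, 1.44], [0.14, 2.54], [-1.03, 4.17], [0.13, 1.85], [-2.86, 2.86]. Speed limits (rad/s): [2.39, 2.39, 3.01, 3.01, 3.14, 3.14, 3.14].

## Interface

Orientations are given as a unit quaternion [w, x, y, z].
In Python, from bench import arm, snapshot, camera_info, hand_in gives the robot as it stands.
- The arm moves only by the tool arm_command, never from a script. Its argument "moves" is a list that holds one entry, the list of rows, each a list of 7 numbers: the shift along the tool's x, y, z in mm, then the turn, a rotation vector about the tool's x, y, z in rad, then the closure, from 0 (fully open) to 1 (shut). A call has 1 to 5 rows; each row is the pose to reach, as a shift and turn from the pose commanded when the call began, along the tool's axes at that moment; what a row does not reach only later rows make up. A row lasts 1/12 s, in which the tool goes at most 41.7 mm and 7.16 degrees, less where a joint would pass 70% of its speed; a pose out of reach is approached as far as the arm can. A call with a gripper value outside its range is refused whole. The fingers move at their own pace and stop on an object; "force" is the grip in N (left out, the last holds). Time passes only in rows, so rows that repeat a pose let the fingers close. It gives the time, the measured TCP pose, the force, the opening and the grip force at its end, in the units of the state.
- arm.observe(): the state, without advancing time (a new reading comes with each control period).
- snapshot(name): name is "side" or "top"; returns the picture (420x560x3 uint8, red, green, blue); there is no depth.
- camera_info(name): a dict with "camera_matrix" (3x3 intrinsics, pixels), "distortion" ([k1, k2, p1, p2, k3] as OpenCV has them; the pictures are not rectified), "rvec" (rotation vector, rad) and "tvec" (3), from world to camera coordinates, as OpenCV has them. Camera axes: x right, y down, z forward; pixel columns grow to the right and rows downward; lengths in m; the calibration is good to about 2 mm. A picture is of the moment at which its call begins. camera_info takes no time and is no camera call.
- hand_in(): hands the job in; it is judged then, once.
The state is a dict: "time": time; "qpos": joint angles; "qd": joint speeds; "joint_efforts": joint torques, N m; "eef_pos": TCP position; "eef_rot": TCP orientation; "contact_force": force on the tool from outside, world axes, zero at the start; "ft_torque": the same for the moment, N m; "opening": finger opening in m; "finger_force": force on a finger pad.
Only numpy, scipy, OpenCV 4.12 (cv2) and the standard library are available. Lean on these libraries where they do the work, as an engineer would, in place of code of your own. Each camera call takes 0.05 s, during which the arm holds its last target. There are 200 camera calls.

## Task

Set up the probe length check: lay the loose blue-handled sampling probe flat in the empty lane of the white gauge block, wholly inside its low lips and with its needle pointing the same way as the probe already lying there, and let go of it. Then take the red paddle and pull the sprung gauge rod out until the whole orange band has just come out of the sleeve (band's inner edge level with the sleeve's mouth), and finish while still holding it there, for it springs back if let go. Leave the other probe and the three bottles where they stand.

Things in the scene. Friction and masses are not known exactly. Their poses are not given: they have to be found in the camera images.
- gauge: Gauge block fixed to the table: white base plate, own x -70 to +105 mm, own y -116 to +136 mm, 12 mm thick. Origin at table height; x across the two lanes, y = the way the rod pulls out and needles point, z up. At x = +75 mm stands the gauge: black housing 50 mm wide (y -110 to -30, top 75 mm high), then an aluminium sleeve 22 mm in diameter to y = 0.
- empty_lane (a point): On the floor of the empty grey lane, 12 mm above the table, at gauge x = -45, y = 0 mm; axes as the gauge's. The lane is a recess along y, 32 mm wide, from 65 mm behind this point to 125 mm ahead (+y), with lips 6 mm wide and 4 mm high. A probe whose origin is put here, x along gauge y, lies inside it (-20 to +15 mm along y also fits). The other lane: gauge x = +5 mm.
- sleeve_mouth (a point): Centre of the sleeve's mouth, on the rod's axis, 50 mm above the table, gauge x = +75, y = 0 mm; the steel rod (14 mm in diameter) comes out of it towards +y. Axes as the gauge's.
- probe: The loose sampling probe, about 50 g, 155 mm long: square blue handle 90 x 20 x 20 mm, white collar 13 mm in diameter and 12 mm long, steel needle 6 mm in diameter. Lies on the table at widely varying yaw. Origin at the middle of the handle's underside; x points to the needle (handle from x = -45 to +45, tip at +110 mm), z up.
- probe_tip (a point): End of the loose probe's needle, on its axis, 10 mm above its underside.
- ref_probe: The other probe, of the same shape, loose, already lying in the lane at the gauge's x = +5 mm with its needle along the gauge's +y. Leave it alone. Origin and axes as for the loose probe.
- rod (a joint): How far the gauge rod is pulled out along gauge +y, in m: 0 at rest (held there by its spring), 0.100 at its stop. The mark is 0.060: there the 10 mm wide orange band, hidden in the sleeve at rest, has just come wholly out, its inner edge level with the mouth. The spring pulls back with about 5 N at 0, 11 N at the mark.
- paddle: Red upright paddle on the rod's end: 32 mm wide (gauge x), 14 mm thick (gauge y), 35 to 100 mm above the table. Origin on the rod's axis, 50 mm high, at gauge x = +75, y = 52 mm + the rod's travel; axes as the gauge's. Rod top at 57 mm: above it, grip along or across the pull. At rest 45 mm are free between paddle and sleeve mouth.
- paddle_grip (a point): Good point to grip the paddle: its middle, 83 mm above the table, 17 mm below its top. Axes as the gauge's.
- reagent: White bottle with a blue cap, 60 mm in diameter, 130 mm tall, on the table; leave alone. Origin at the centre of its underside.
- jar: Clear jar with a blue cap, 64 mm in diameter, 75 mm tall, on the table; leave alone. Origin at the centre of its underside.
- amber: Amber bottle with a white cap, 44 mm in diameter, 75 mm tall, on the table; leave alone. Origin at the centre of its underside.
Not all that is in view belongs to the job. Leave any pink or turquoise look-alike of the probe alone.

How it is judged:
On the way, in this order (a step that is already met when the one before it is completed fails the run):
1. the loose probe lies flat in the empty lane, needle the same way as the other's, let go and at rest, the gauge rod still home (x of probe in the frame of gauge between -0.053 and -0.037 m and y of probe in the frame of gauge between -0.025 and 0.02 m and y of probe_tip in the frame of gauge above 0.08 m and height (world z) of probe below 0.0145 m and height (world z) of probe_tip below 0.0255 m and angle between probe's own z axis and vertical below 0.06 rad and contact force between the fingers and probe below 0.1 N and linear speed of probe below 0.02 m/s and value of joint rod below 0.01 m), for 0.2 s.
2. the gauge rod is pulled out to its mark by the gripped paddle (value of joint rod between 0.055 and 0.065 m and contact force between the fingers and paddle above 3 N), for 0.3 s.
At the end, for the whole second after the job is handed in: Fingers hold the paddle (over 3 N), rod still and 55 to 65 mm out. The probe lies let go and flat (0.06 rad) on the empty lane's floor, within 8 mm of its middle line, origin at gauge y -25 to +20 mm, tip beyond y = 80 mm. Other probe and bottles upright, within 20 mm of their start (all of step 2 and x of probe in the frame of gauge between -0.053 and -0.037 m and y of probe in the frame of gauge between -0.025 and 0.02 m and y of probe_tip in the frame of gauge above 0.08 m and height (world z) of probe below 0.0145 m and height (world z) of probe_tip below 0.0255 m and angle between probe's own z axis and vertical below 0.06 rad and contact force between the fingers and probe below 0.1 N and linear speed of probe below 0.02 m/s and velocity of joint rod between -0.01 and 0.01 m/s and distance of each of ref_probe, reagent, jar, amber from where it was at the start of the episode below 0.02 m and angle between each of ref_probe, reagent, jar, amber's own z axis and vertical below 0.1 rad); the arm keeps its last pose, push and grip.
It fails at once if the other probe or a bottle is pushed more than 20 mm or tipped (distance of any of ref_probe, reagent, jar, amber from where it was at the start of the episode above 0.02 m or angle between any of ref_probe, reagent, jar, amber's own z axis and vertical above 0.3 rad).
It also fails if it takes over 48 s, if anything falls off the work surface, if the arm or the gripper's body presses on something with over 40 N, if the wrist force passes 120 N, or if a joint passes its speed limit or range.

## Working session

There is one attempt and no reset: what is moved stays moved. The work goes in short steps, Python scripts to look and compute and a tool call to move; the robot and the scene stay as the last step left them, time stands still between calls to the robot, and variables do not carry over. Pictures are saved under pics/ and viewed, at most 10 in all, crops included, and the job is handed in when it is done.

Besides the shell and the picture viewer there is one more tool, called as name(argument=value, ...) on one line, values as JSON. arm_command: Moves the arm, as the interface text tells. Its arguments: {"type":"object","properties":{"moves":{"type":"array","items":{"type":"array","items":{"type":"array","items":{"type":"number"}}}},"force":{"type":"number"}},"required":["moves"]}

```bash
mkdir -p pics; ls
python3 - <<'E'
from bench import arm,snapshot,camera_info
import cv2,numpy as np
s=arm.observe(); print(s)
for n in("side","top"):
    c=camera_info(n); print(n,c)
    im=snapshot(n); np.save(f"pics/{n}0.npy",im)
    cv2.imwrite(f"pics/{n}0.png",im[:,:,::-1])
E
```

```text
pics
{'time': 0.0, 'qpos': array([-1.4012167 ,  0.41186621, -0.01272534,  1.59703085,  0.00560335,
        1.13429243, -0.08219401]), 'qd': array([-0.00044616, -0.00157204,  0.00033975,  0.00107237, -0.00211244,
        0.0005788 , -0.00049565]), 'joint_efforts': array([-2.35874559e-04, -5.87947547e+01,  6.41678218e-01, -2.91081619e+01,
       -5.37818531e-02,  1.81762286e-02,  1.53483002e-04]), 'eef_pos': array([0.14712557, 0.60688171, 0.19553543]), 'eef_rot': array([-3.85363300e-05,  1.18587957e-01,  9.92943245e-01, -7.79636569e-04]), 'contact_force': array([ 0.20384677, -0.05717691,  0.04580016]), 'ft_torque': array([ 0.00163595, -0.00642025, -0.04741718]), 'finger_force': 0.0, 'opening': 0.08795595301181561}
side {'camera_matrix': array([[408.31108323,   0.        , 284.01119049],
       [  0.        , 408.31108323, 217.71928585],
       [  0.        ,   0.        ,   1.        ]]), 'distortion': array([-0.08187641,  0.        ,  0.        ,  0.        ,  0.        ]), 'rvec': array([ 2.31026216, -0.78799024,  0.28733804]), 'tvec': array([-0.49717787,  0.2919579 ,  1.0019866 ])}
top {'camera_matrix': array([[546.51578682,   0.        , 278.37061997],
       [  0.        , 546.51578682, 210.04269064],
       [  0.        ,   0.        ,   1.        ]]), 'distortion': array([0.02977881, 0.        , 0.        , 0.        , 0.        ]), 'rvec': array([ 2.12752108, -2.12488949,  0.17771536]), 'tvec': array([-0.04418709,  0.58951824,  1.32536146])}
```

View pics/top0.png

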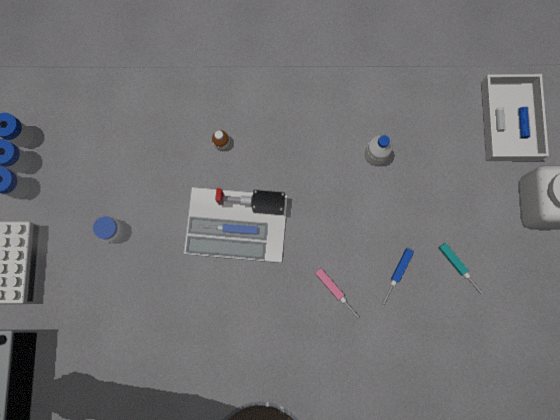

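View pics/side0.png

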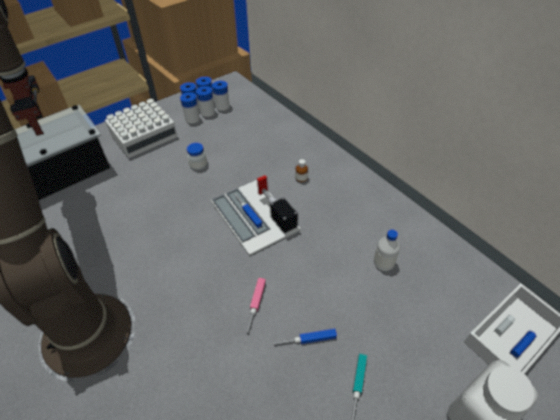

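The top view shows the loose blue probe at about (402,265), its needle tip at (386,303). The gauge plate spans (185..288, 187..262), and the empty lane is the lower one at about (227,247). The paddle is at (219,196), and the needles point to image left. The side view agrees: probe at (318,337), gauge at (255,215).

```bash
cat > h.py <<'E'
import cv2,numpy as np
from bench import camera_info
def ray(n,uv):
    c=camera_info(n);R=cv2.Rodrigues(c["rvec"])[0]
    p=cv2.undistortPoints(np.float64(uv).reshape(-1,1,2),c["camera_matrix"],c["distortion"]).reshape(-1,2)
    return -R.T@c["tvec"],np.c_[p,np.ones(len(p))]@R
def onz(n,uv,z):
    o,d=ray(n,uv);return o+d*((z-o[2])/d[:,2])[:,None]
def proj(n,P):
    c=camera_info(n);return cv2.projectPoints(np.float64(P).reshape(-1,3),c["rvec"],c["tvec"],c["camera_matrix"],c["distortion"])[0].reshape(-1,2)
def big(m,box):
    k=np.zeros(m.shape,np.uint8);x0,y0,x1,y1=box;k[y0:y1,x0:x1]=m[y0:y1,x0:x1]
    return max(cv2.findContours(k,cv2.RETR_EXTERNAL,cv2.CHAIN_APPROX_NONE)[0],key=cv2.contourArea)
def blue(im):
    h=cv2.cvtColor(im,cv2.COLOR_RGB2HSV);return cv2.inRange(h,(105,120,50),(128,255,255))
def red(im):
    h=cv2.cvtColor(im,cv2.COLOR_RGB2HSV);return cv2.inRange(h,(0,150,60),(8,255,255))|cv2.inRange(h,(172,150,60),(180,255,255))
E
python3 - <<'E'
from h import *
np.set_printoptions(precision=4,suppress=True)
t=np.load("pics/top0.npy");s=np.load("pics/side0.npy")
def axis(P):
    c=P.mean(0);return c,np.linalg.svd(P-c)[2][0]
for n,im,boxes in(("top",t,{"probe":(370,230,430,320),"ref":(190,210,275,245)}),("side",s,{"probe":(270,320,345,355),"ref":(235,195,272,235)})):
    for k,b in boxes.items():
        c=big(blue(im),b);r=cv2.minAreaRect(c);z=.02 if n=="top" else .012
        if k=="ref":z+=.012
        q=onz(n,cv2.boxPoints(r),z);e=np.linalg.norm(np.diff(q[:3],axis=0),axis=1)
        P=onz(n,c.reshape(-1,2),z)[:,:2];_,a=axis(P)
        print(n,k,"cen",q.mean(0),"edges",e,"yaw",np.arctan2(a[1],a[0]))
# plate
h=cv2.cvtColor(t,cv2.COLOR_RGB2HSV)
m=cv2.inRange(h,(0,0,150),(180,40,255))
c=big(cv2.morphologyEx(m,cv2.MORPH_CLOSE,np.ones((5,5))),(170,180,300,270))
hull=cv2.convexHull(c);r=cv2.minAreaRect(hull);q=onz("top",cv2.boxPoints(r),.012)
print("plate",cv2.boxPoints(r).tolist(),q,np.linalg.norm(np.diff(q,axis=0),axis=1))
c=big(red(t),(205,180,235,212));r=cv2.minAreaRect(c);print("paddle top px",r,cv2.boundingRect(c))
print("tip?",onz("top",[[386,303]],.01),"paddle",onz("top",[r[0]],.1), "bottles",onz("top",[[220,138],[384,141],[106,228]],.08))
cr=cv2.resize(t[175:275,170:300],None,fx=6,fy=6,interpolation=cv2.INTER_CUBIC);cv2.imwrite("pics/crop1.png",cr[:,:,::-1])
E
```

```text
top probe cen [ 0.4549 -0.3563  0.02  ] edges [0.0882 0.0211] yaw 2.638575255613646
top ref cen [0.5466 0.0135 0.032 ] edges [0. 0.] yaw 0.0
side probe cen [ 0.4557 -0.3596  0.012 ] edges [0.0895 0.0262] yaw 2.662215077989051
side ref cen [0.5472 0.0536 0.024 ] edges [0.0253 0.0995] yaw -1.6741439689428421
plate [[183.53736877441406, 252.95680236816406], [189.76878356933594, 186.19174194335938], [287.2000732421875, 195.2853546142578], [280.9686279296875, 262.0504150390625]] [[ 0.4849  0.1993  0.012 ]
 [ 0.6598  0.1886  0.012 ]
 [ 0.6356 -0.066   0.012 ]
 [ 0.4619 -0.05    0.012 ]] [0.1751 0.2558 0.1744]
paddle top px ((218.5, 194.5), (11.0, 5.0), 90.0) (216, 189, 6, 12)
tip? [[ 0.3599 -0.3139  0.01  ]] paddle [[0.6195 0.1025 0.1   ]] bottles [[ 0.7692  0.1041  0.08  ]
 [ 0.761  -0.309   0.08  ]
 [ 0.5396  0.3788  0.08  ]]
```

View pics/crop1.png

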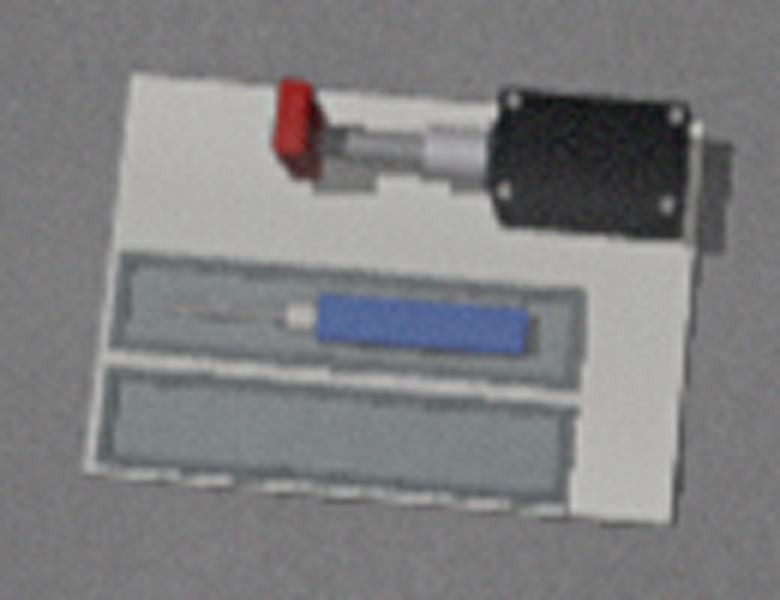

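The crop shows the empty lane as the lower grey strip, roughly (105,380) to (570,505). The ref probe lies in the upper one, and the red paddle is at (298,130). Next I refine the gauge pose with line fits on the plate and the lane floor.

Run:
```python
from h import *
np.set_printoptions(precision=4,suppress=True)
t=np.load("pics/top0.npy");s=np.load("pics/side0.npy")
h=cv2.cvtColor(t,cv2.COLOR_RGB2HSV);f=lambda cx,cy:(int(170+cx/6),int(175+cy/6))
for p in[(340,440),(115,400),(340,385),(340,490),(200,200),(330,360),(30,30),(620,400)]:
    x,y=f(*p);print(p,t[y,x],h[y,x])
# upsampled quads: plate and lane corners picked from crop (pixel = (c+.5)/6-.5+offset)
px=lambda L:(np.float64(L)+.5)/6-.5+[170,175]
pl=onz("top",px([(133,73),(87,472),(672,522)]),.012)
ln=onz("top",px([(108,372),(580,405),(568,512),(95,465)]),.014)
print("plate",pl,"lane",ln,ln.mean(0),np.linalg.norm(np.diff(ln,axis=0),axis=1))
c=big(blue(t),(205,215,275,240)) if 0 else None
b=cv2.inRange(h,(105,100,40),(128,255,255));k=np.zeros_like(b);k[215:240,195:275]=b[215:240,195:275]
ys,xs=np.nonzero(k);P=onz("top",np.c_[xs,ys],.032)[:,:2];c0=P.mean(0);a=np.linalg.svd(P-c0)[2][0];a*=np.sign(a[1])
print("ref",len(P),c0,"axis",a,"gauge yaw",np.arctan2(-a[0],a[1]))
b=blue(t);k=np.zeros_like(b);k[230:320,370:430]=b[230:320,370:430]
ys,xs=np.nonzero(k);P=onz("top",np.c_[xs,ys],.02)[:,:2];c0=P.mean(0);a=np.linalg.svd(P-c0)[2][0];a*=-np.sign(a[0])
print("probe",len(P),c0,a,np.arctan2(a[1],a[0]), "ext",np.ptp((P-c0)@a))
# plate pixels as filled hull -> centroid/axes
```

```text
(340, 440) [128 134 134] [ 90  11 134]
(115, 400) [94 94 98] [120  10  98]
(340, 385) [137 137 137] [  0   0 137]
(340, 490) [151 150 151] [150   2 151]
(200, 200) [177 175 174] [ 10   4 177]
(330, 360) [109 114 116] [ 99  15 116]
(30, 30) [122 121 122] [150   2 122]
(620, 400) [181 180 178] [ 20   4 181]
plate [[ 0.6583  0.1834  0.012 ]
 [ 0.4842  0.1978  0.012 ]
 [ 0.4631 -0.0516  0.012 ]] lane [[ 0.5269  0.1899  0.014 ]
 [ 0.5128 -0.0122  0.014 ]
 [ 0.4671 -0.0074  0.014 ]
 [ 0.487   0.1942  0.014 ]] [0.4985 0.0911 0.014 ] [0.2026 0.0459 0.2026]
ref 223 [0.5451 0.055 ] axis [0.0828 0.9966] gauge yaw -0.08289935401032769
probe 295 [ 0.4551 -0.356 ] [-0.8815  0.4722] 2.6497999693031344 ext 0.08844248990019654
```

Gauge origin is about (0.5415, 0.0574) with yaw -0.084; plate 175x250, lane 202x44 and paddle at gauge (74,51.5) all match the given sizes. The probe handle is centred at (0.455,-0.357) with yaw about 2.655. I start the approach with a transit at height.

arm_command(moves=[[[-27, -25, 0, 0, 0, 0, 0], [-54, -50, 0, 0, 0, 0, 0], [-81, -75, 0, 0, 0, 0, 0], [-108, -100, 0, 0, 0, 0, 0], [-134, -124, 0, 0, 0, 0, 0]]])

```text
time: 0.52
eef_pos: [0.249, 0.4533, 0.196]
eef_rot: [-0.0, 0.119, 0.993, -0.0]
contact_force: [1.2, 0.2, 0.3]
opening: 0.088
finger_force: 0.0
```

arm_command(moves=[[[-27, -25, 0, 0, 0, 0, 0], [-54, -50, 0, 0, 0, 0, 0], [-81, -75, 0, 0, 0, 0, 0], [-108, -100, 0, 0, 0, 0, 0], [-134, -124, 0, 0, 0, 0, 0]]])

```text
time: 0.93
eef_pos: [0.3499, 0.3013, 0.1963]
eef_rot: [-0.0, 0.119, 0.993, -0.0]
contact_force: [0.8, 0.9, -0.5]
opening: 0.0876
finger_force: 0.0
```

arm_command(moves=[[[-27, -25, 0, 0, 0, 0, 0], [-54, -50, 0, 0, 0, 0, 0], [-81, -75, 0, 0, 0, 0, 0], [-108, -100, 0, 0, 0, 0, 0], [-134, -124, 0, 0, 0, 0, 0]]])

```text
time: 1.35
eef_pos: [0.4509, 0.1492, 0.1963]
eef_rot: [-0.0, 0.119, 0.993, 0.0]
contact_force: [1.5, -0.1, -1.0]
opening: 0.0875
finger_force: 0.0
```

arm_command(moves=[[[-8, -33, 0, 0, 0, 0, 0], [-16, -66, 0, 0, 0, 0, 0], [-24, -99, 0, 0, 0, 0, 0], [-33, -132, 0, 0, 0, 0, 0], [-41, -164, 0, 0, 0, 0, 0]]])

```text
time: 1.77
eef_pos: [0.4511, -0.0197, 0.1963]
eef_rot: [-0.0, 0.119, 0.993, 0.0]
contact_force: [0.1, 0.6, 0.7]
opening: 0.088
finger_force: 0.0
```

arm_command(moves=[[[-8, -33, 0, 0, 0, 0, 0], [-16, -66, 0, 0, 0, 0, 0], [-24, -99, 0, 0, 0, 0, 0], [-33, -132, 0, 0, 0, 0, 0], [-41, -164, 0, 0, 0, 0, 0]]])

```text
time: 2.18
eef_pos: [0.4524, -0.1886, 0.1963]
eef_rot: [0.0, 0.119, 0.993, 0.0]
contact_force: [0.5, -0.4, 0.3]
opening: 0.0879
finger_force: 0.0
```

arm_command(moves=[[[-8, -33, 0, 0, 0, 0.08, 0.3], [-16, -66, 20, 0, 0, 0.16, 0.3], [-24, -99, 40, 0, 0, 0.24, 0.3], [-33, -132, 60, 0, 0, 0.249, 0.3], [-41, -164, 80, 0, 0, 0.249, 0.3]]])

```text
time: 2.6
eef_pos: [0.4538, -0.3574, 0.1151]
eef_rot: [-0.0, 0.241, 0.97, 0.0]
contact_force: [0.5, 0.5, -0.1]
opening: 0.0621
finger_force: 0.0
```

Run:
```python
from h import *
from bench import arm,snapshot
from scipy.spatial.transform import Rotation as R
s=arm.observe();q=s["eef_rot"];print(s["time"],s["eef_pos"],s["qpos"],s["opening"]);print(R.from_quat(q,scalar_first=True).as_matrix().round(4))
for n in("top","side"):
    im=snapshot(n);np.save(f"pics/{n}1.npy",im)
a=np.load("pics/side1.npy")[270:390,230:390];b=np.load("pics/top1.npy")[220:330,350:450]
a=cv2.resize(a,(400*4//3,400));b=cv2.resize(b,(260,400))
cv2.imwrite("pics/c2.png",np.hstack([a,b])[:,:,::-1])
```

```text
2.6 [ 0.45380665 -0.35740123  0.11505494] [ 0.11384728  0.46941359  0.63453675  1.83484837 -0.33668302  0.94676223
  1.98017254] 0.062124154215881695
[[-8.837e-01  4.681e-01 -2.000e-04]
 [ 4.681e-01  8.837e-01  1.000e-04]
 [ 2.000e-04 -0.000e+00 -1.000e+00]]
```

View pics/c2.png

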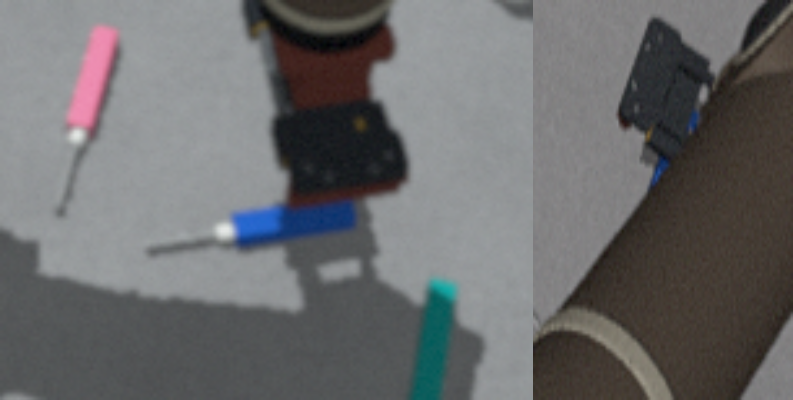

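The side crop shows the gripper standing over the handle, with the fingers across it and the needle pointing left at (150,250). I descend and grip, keeping the tips about 6 mm above the table so they clear the lips later.

arm_command(moves=[[[-1, 1, 35, 0, 0, 0, 0.3], [-1, 1, 65, 0, 0, 0, 0.3], [-1, 1, 88, 0, 0, 0, 0.3], [-1, 1, 102, 0, 0, 0, 0.3], [-1, 1, 109, 0, 0, 0, 0.3]]])

```text
time: 3.12
eef_pos: [0.4544, -0.3539, 0.0052]
eef_rot: [-0.002, 0.241, 0.971, 0.001]
contact_force: [-0.3, 0.3, 0.0]
opening: 0.0616
finger_force: 0.0
```

arm_command(force=25, moves=[[[0, 0, 0, 0, 0, 0, 0.6], [0, 0, 0, 0, 0, 0, 1], [0, 0, 0, 0, 0, 0, 1], [0, 0, 0, 0, 0, 0, 1], [0, 0, 0, 0, 0, 0, 1]]])

```text
time: 3.53
eef_pos: [0.456, -0.3558, 0.0084]
eef_rot: [0.001, 0.241, 0.971, -0.0]
contact_force: [-0.1, -0.4, 0.5]
opening: 0.0318
finger_force: 0.0
```

arm_command(moves=[[[0, 0, 0, 0, 0, 0, 1], [0, 0, 0, 0, 0, 0, 1], [0, 0, -5, 0, 0, 0, 1], [0, 0, -15, 0, 0, 0, 1], [0, 0, -30, 0, 0, 0, 1]]])

```text
time: 3.95
eef_pos: [0.4546, -0.3552, 0.0374]
eef_rot: [-0.001, 0.241, 0.97, 0.0]
contact_force: [0.1, -0.4, -0.0]
opening: 0.001
finger_force: 0.0
```

The fingers closed on nothing: they were still about 20 mm apart when the lift began. I reopen, rise and look again.

arm_command(moves=[[[0, 0, -30, 0, 0, 0, 0.3], [0, 0, -60, 0, 0, 0, 0.3], [0, 0, -70, 0, 0, 0, 0.3], [0, 0, -70, 0, 0, 0, 0.3], [0, 0, -70, 0, 0, 0, 0.3]]])

```text
time: 4.37
eef_pos: [0.4556, -0.3554, 0.1077]
eef_rot: [0.001, 0.241, 0.971, 0.0]
contact_force: [-0.2, 0.7, -0.5]
opening: 0.0307
finger_force: 0.0
```

Run:
```python
from h import *
from bench import arm,snapshot
np.set_printoptions(precision=4,suppress=True)
s=arm.observe();print(s["time"],s["eef_pos"],s["opening"],s["finger_force"])
for n in("top","side"):
    im=snapshot(n);np.save(f"pics/{n}2.npy",im)
im=np.load("pics/side2.npy");o=np.load("pics/side0.npy")
for k in(o,im):
    m=blue(k);c=big(m,(270,315,345,360));r=cv2.minAreaRect(c);P=onz("side",c.reshape(-1,2),.012)[:,:2];c0=onz("side",[r[0]],.012);a=np.linalg.svd(P-P.mean(0))[2][0];print(r,c0,np.arctan2(a[1],a[0]))
a=cv2.resize(im[290:370,250:370],(780,520),interpolation=cv2.INTER_CUBIC)
cv2.imwrite("pics/c3.png",a[:,:,::-1])
```

```text
4.3667 [ 0.4556 -0.3554  0.1077] 0.030692660000714782 0.0
((318.1485900878906, 335.8918762207031), (10.028338432312012, 36.16777801513672), 80.53767395019531) [[ 0.4555 -0.3595  0.012 ]] 2.662215077989051
((318.1485900878906, 335.8918762207031), (10.028338432312012, 36.16777801513672), 80.53767395019531) [[ 0.4555 -0.3595  0.012 ]] 2.6593140895318546
```

View pics/c3.png

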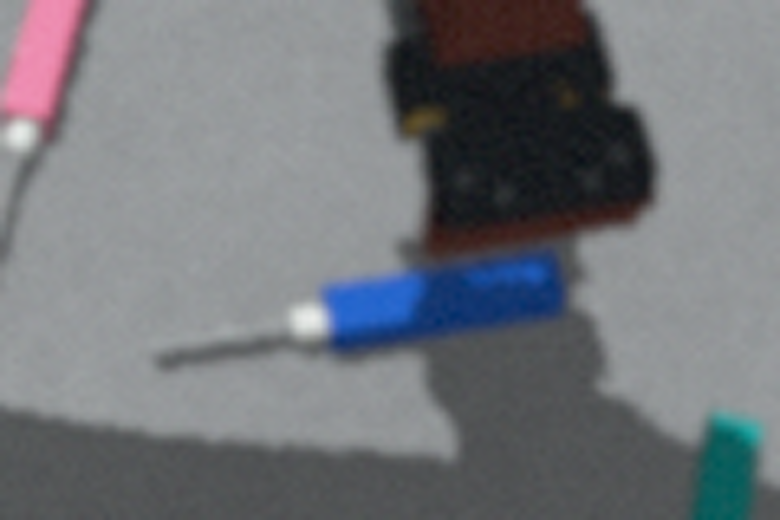

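The probe has not moved: handle at (445,300) in the crop, with the same contour as before. I descend again and wait for the fingers to close fully.

arm_command(moves=[[[0, -1, 35, 0, 0, 0, 0.4], [0, -1, 65, 0, 0, 0, 0.4], [0, -1, 88, 0, 0, 0, 0.4], [0, -1, 98, 0, 0, 0, 0.4], [0, -1, 103, 0, 0, 0, 0.4]]])

```text
time: 4.88
eef_pos: [0.453, -0.3554, 0.0016]
eef_rot: [-0.002, 0.241, 0.97, 0.001]
contact_force: [0.2, -0.0, 1.2]
opening: 0.0529
finger_force: 0.0
```

arm_command(force=25, moves=[[[0, 0, 0, 0, 0, 0, 0.6], [0, 0, 0, 0, 0, 0, 1], [0, 0, 0, 0, 0, 0, 1], [0, 0, 0, 0, 0, 0, 1], [0, 0, 0, 0, 0, 0, 1]]])

```text
time: 5.3
eef_pos: [0.4555, -0.3567, 0.0054]
eef_rot: [0.001, 0.241, 0.971, -0.0]
contact_force: [-0.4, 0.3, -0.3]
opening: 0.0231
finger_force: 0.0
```

arm_command(moves=[[[0, 0, 0, 0, 0, 0, 1], [0, 0, 0, 0, 0, 0, 1], [0, 0, 0, 0, 0, 0, 1], [0, 0, 0, 0, 0, 0, 1], [0, 0, 0, 0, 0, 0, 1]]])

```text
time: 5.72
eef_pos: [0.4548, -0.3564, 0.0043]
eef_rot: [-0.0, 0.241, 0.971, 0.0]
contact_force: [0.2, -0.5, -0.7]
opening: 0.0006
finger_force: 0.0
```

The fingers shut completely at table height. I look at where they are relative to the handle.

Run:
```python
from h import *
from bench import arm,snapshot
np.set_printoptions(precision=4,suppress=True)
s=arm.observe();print(s["time"],s["eef_pos"],s["opening"],s["finger_force"])
im=snapshot("side");np.save("pics/side3.npy",im);t=snapshot("top");np.save("pics/top3.npy",t)
print(proj("side",s["eef_pos"]),proj("top",s["eef_pos"]),proj("side",[.4552,-.3575,.01]))
m=blue(im);c=big(m,(270,315,345,360));print(cv2.minAreaRect(c))
a=cv2.resize(im[290:370,250:370],(480,320),interpolation=cv2.INTER_CUBIC);b=cv2.resize(t[225:305,365:445],(320,320),interpolation=cv2.INTER_CUBIC)
cv2.imwrite("pics/c4.png",np.hstack([a,b])[:,:,::-1])
```

```text
5.7167 [ 0.4548 -0.3564  0.0043] 0.0005572821600622039 0.0
[[316.93   336.4538]] [[401.0137 265.3078]] [[317.4745 335.7048]]
((306.7837829589844, 337.7027282714844), (9.86393928527832, 12.823122024536133), 80.53767395019531)
```

View pics/c4.png

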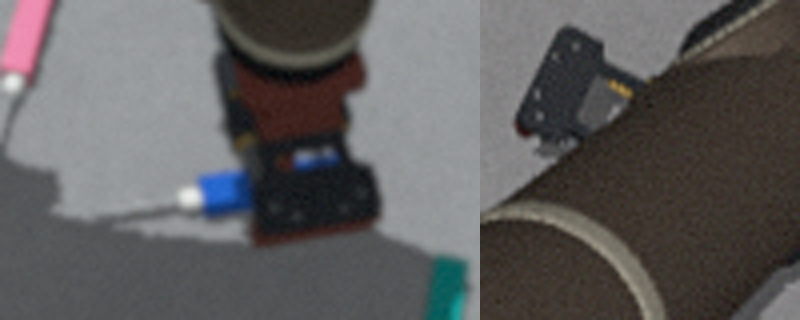

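Run:
```python
from h import *
from bench import arm
from scipy.spatial.transform import Rotation as R
np.set_printoptions(precision=1,suppress=True)
s=arm.observe();M=R.from_quat(s["eef_rot"],scalar_first=True).as_matrix();T=s["eef_pos"]
for n in("side","top"):
    print(n,"cam",ray(n,[[0,0]])[0].round(3))
    P=[T+M@np.array([x,y,z]) for z in(-.08,) for x in(-.0375,.0375) for y in(-.089,.089)]
    print("body bottom corners",proj(n,P).tolist())
    P=[T+M@np.array([x,y,z]) for z in(0,-.06) for x in(-.01,.01) for y in(-.0135,.0135)]
    print("fingers",proj(n,P).tolist())
```

```text
side cam [ 0.1 -0.7  0.9]
body bottom corners [[344.64236122110486, 355.1417501807949], [325.8183168667023, 286.1649087241422], [310.88624408197506, 361.0172948116924], [295.625916833775, 290.7805220195097]]
fingers [[322.1440645209335, 340.89047968461216], [319.69650317925357, 330.8003446631475], [314.09699236288486, 342.2418470906806], [311.7752241309797, 332.10664846590396], [323.8336590422764, 329.8551875705632], [321.23419093559164, 319.4523996341053], [315.3937201400146, 331.25046155319427], [312.93341322983895, 320.79846126464287]]
top cam [ 0.3 -0.1  1.4]
body bottom corners [[448.53913122508106, 266.5002563512432], [381.62455023939924, 232.00973304764213], [435.20957512428424, 294.39913022877204], [367.91463175889885, 259.2252823619345]]
fingers [[407.51345499127183, 264.3440236359121], [397.9344504494365, 259.3683780903524], [404.10435556317367, 271.2931941682141], [394.5116163636479, 266.2929720639833], [413.0342494109506, 262.4732323524707], [403.01954800261854, 257.28129439886874], [409.4854436590901, 269.7261424209098], [399.45580470273273, 264.50739329437295]]
```

The projected body sits where it should within a few px, yet the shut fingers meet nothing. I probe gently downwards in small steps to check the true tip height.

arm_command(moves=[[[0, 0, 1, 0, 0, 0, 1], [0, 0, 2, 0, 0, 0, 1], [0, 0, 4, 0, 0, 0, 1], [0, 0, 5, 0, 0, 0, 1], [0, 0, 6, 0, 0, 0, 1]]])

```text
time: 6.23
eef_pos: [0.4547, -0.3563, -0.0019]
eef_rot: [-0.0, 0.241, 0.971, 0.0]
contact_force: [-0.3, -0.0, 0.3]
opening: 0.0001
finger_force: 0.0
```

No table contact at a measured z of -2 mm, so the tips must sit higher than reported. I open and probe downward, straddling the handle.

arm_command(force=15, moves=[[[0, 0, -40, 0, 0, 0, 0.35], [0, 0, -40, 0, 0, 0, 0.35], [0, 0, -40, 0, 0, 0, 0.35], [0, 0, -40, 0, 0, 0, 0.35], [0, 0, -40, 0, 0, 0, 0.35]]])

```text
time: 6.65
eef_pos: [0.4545, -0.3559, 0.0377]
eef_rot: [-0.0, 0.241, 0.971, 0.0]
contact_force: [0.7, -1.0, 0.5]
opening: 0.0303
finger_force: 0.0
```

arm_command(moves=[[[0, 0, 0, 0, 0, 0, 0.35], [0, 0, 0, 0, 0, 0, 0.35], [0, 0, 0, 0, 0, 0, 0.35], [0, 0, 20, 0, 0, 0, 0.35], [0, 0, 38, 0, 0, 0, 0.35]]])

```text
time: 7.07
eef_pos: [0.4555, -0.3568, 0.0003]
eef_rot: [0.001, 0.241, 0.971, -0.0]
contact_force: [0.2, 0.8, -0.2]
opening: 0.0569
finger_force: 0.0
```

arm_command(moves=[[[0, 0, 2, 0, 0, 0, 0.35], [0, 0, 4, 0, 0, 0, 0.35], [0, 0, 6, 0, 0, 0, 0.35], [0, 0, 7, 0, 0, 0, 0.35], [0, 0, 8, 0, 0, 0, 0.35]]])

```text
time: 7.48
eef_pos: [0.4552, -0.3568, -0.007]
eef_rot: [0.001, 0.241, 0.971, -0.0]
contact_force: [-0.2, -0.9, 0.5]
opening: 0.057
finger_force: 0.0
```

The shut fingers did not touch the handle (20 mm tall) at -2 mm, so the offset is over 22 mm. It is safe to go to about -19 mm, then in finer steps.

arm_command(moves=[[[0, 0, 3, 0, 0, 0, 0.35], [0, 0, 6, 0, 0, 0, 0.35], [0, 0, 8, 0, 0, 0, 0.35], [0, 0, 10, 0, 0, 0, 0.35], [0, 0, 12, 0, 0, 0, 0.35]]])

```text
time: 7.9
eef_pos: [0.4548, -0.3564, -0.0199]
eef_rot: [0.0, 0.241, 0.971, 0.0]
contact_force: [-0.3, -0.3, -0.1]
opening: 0.0575
finger_force: 0.0
```

Run:
```python
from h import *
from bench import arm,snapshot
s=arm.observe();print(s["time"],s["eef_pos"],s["opening"],s["contact_force"],s["qpos"])
im=snapshot("side");t=snapshot("top");np.save("pics/side4.npy",im)
print(proj("side",s["eef_pos"]),proj("top",s["eef_pos"]))
a=cv2.resize(im[270:370,260:380],(720,600),interpolation=cv2.INTER_CUBIC)
cv2.imwrite("pics/c5.png",a[:,:,::-1])
```

```text
7.9 [ 0.45483604 -0.3563914  -0.01986253] 0.05753803324584212 [-0.32641499 -0.34478826 -0.05420216] [ 0.2077118   0.65492369  0.51331523  1.91558434 -0.48547088  0.69600416
  2.09681602]
[[316.40087126 340.67979106]] [[399.04149903 266.00443232]]
```

View pics/c5.png

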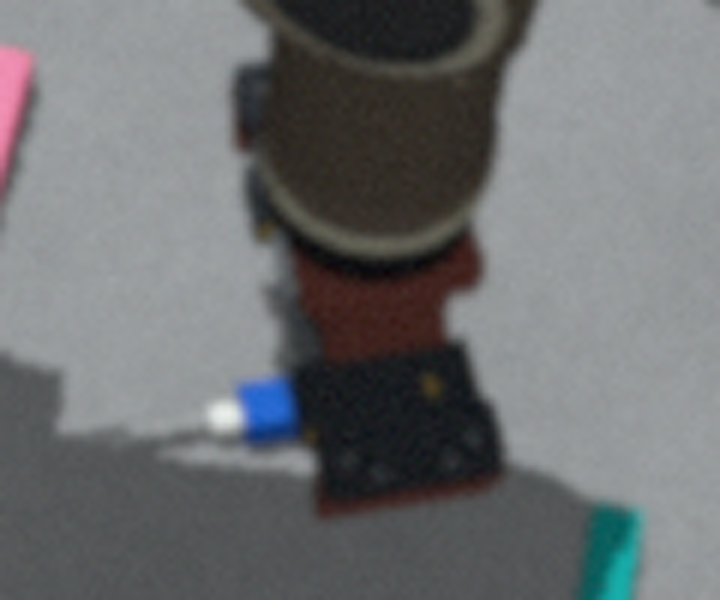

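The crop still shows the handle undisturbed, with its front end at (265,410), and the body end at (400,430) hiding the fingers. I continue in fine steps.

arm_command(moves=[[[0, 0, 1, 0, 0, 0, 0.35], [0, 0, 2, 0, 0, 0, 0.35], [0, 0, 3, 0, 0, 0, 0.35], [0, 0, 4, 0, 0, 0, 0.35], [0, 0, 5, 0, 0, 0, 0.35]]])

```text
time: 8.42
eef_pos: [0.4549, -0.3564, -0.0247]
eef_rot: [0.0, 0.241, 0.971, 0.0]
contact_force: [-0.1, -0.2, -0.8]
opening: 0.0567
finger_force: 0.0
```

arm_command(moves=[[[0, 0, 1, 0, 0, 0, 0.35], [0, 0, 2, 0, 0, 0, 0.35], [0, 0, 3, 0, 0, 0, 0.35], [0, 0, 4, 0, 0, 0, 0.35], [0, 0, 5, 0, 0, 0, 0.35]]])

```text
time: 8.83
eef_pos: [0.455, -0.3565, -0.0262]
eef_rot: [0.001, 0.241, 0.97, 0.001]
contact_force: [-12.5, 11.7, 54.6]
opening: 0.057
finger_force: 27.4
```

Contact at measured z of about -0.0255. I back off 6 mm and close.

arm_command(force=15, moves=[[[0, 0, -10, 0, 0, 0, 0.35], [0, 0, -10, 0, 0, 0, 0.35], [0, 0, -10, 0, 0, 0, 0.6], [0, 0, -10, 0, 0, 0, 0.8], [0, 0, -10, 0, 0, 0, 0.85]]])

```text
time: 9.25
eef_pos: [0.4546, -0.3561, -0.0202]
eef_rot: [-0.0, 0.241, 0.971, 0.0]
contact_force: [-0.0, 0.2, -0.2]
opening: 0.0407
finger_force: 0.0
```

arm_command(moves=[[[0, 0, 0, 0, 0, 0, 0.9], [0, 0, 0, 0, 0, 0, 0.9], [0, 0, 0, 0, 0, 0, 0.9], [0, 0, 0, 0, 0, 0, 0.9], [0, 0, 0, 0, 0, 0, 0.9]]])

```text
time: 9.67
eef_pos: [0.4547, -0.3564, -0.0198]
eef_rot: [-0.0, 0.241, 0.971, 0.0]
contact_force: [0.0, -0.5, -1.1]
opening: 0.0198
finger_force: 15.0
```

Gripped: opening 19.8 mm at 15 N, with the tips about 5.5 mm above the table. The true tip is therefore about 25.5 mm above the reported one. I lift and carry.

arm_command(force=20, moves=[[[0, 0, -10, 0, 0, 0, 0.9], [0, 0, -30, 0, 0, 0, 0.9], [0, 0, -55, 0, 0, 0, 0.9], [0, 0, -80, 0, 0, 0, 0.9], [0, 0, -80, 0, 0, 0, 0.9]]])

```text
time: 10.08
eef_pos: [0.4568, -0.3586, 0.0653]
eef_rot: [0.003, 0.241, 0.97, -0.001]
contact_force: [-0.3, -1.6, 0.1]
opening: 0.0196
finger_force: 20.0
```

arm_command(moves=[[[11, 26, 0, 0, 0, 0, 0.9], [21, 52, 0, 0, 0, 0, 0.9], [32, 78, 0, 0, 0, 0, 0.9], [42, 104, 0, 0, 0, 0, 0.9], [53, 130, 0, 0, 0, 0, 0.9]]])

```text
time: 10.5
eef_pos: [0.4687, -0.2155, 0.0605]
eef_rot: [0.0, 0.241, 0.97, 0.0]
contact_force: [0.5, 0.2, -0.1]
opening: 0.0197
finger_force: 20.0
```

arm_command(moves=[[[11, 26, 0, 0, 0, 0, 0.9], [21, 52, 0, 0, 0, 0, 0.9], [32, 78, 0, 0, 0, 0, 0.9], [42, 104, 0, 0, 0, 0, 0.9], [53, 130, 0, 0, 0, 0, 0.9]]])

```text
time: 10.92
eef_pos: [0.4828, -0.0757, 0.0606]
eef_rot: [0.0, 0.241, 0.971, 0.0]
contact_force: [0.8, 0.7, -0.0]
opening: 0.02
finger_force: 20.0
```

arm_command(moves=[[[11, 26, 0, 0, 0, 0.117, 0.9], [21, 52, 0, 0, 0, 0.234, 0.9], [32, 78, 0, 0, 0, 0.351, 0.9], [42, 104, 0, 0, 0, 0.468, 0.9], [53, 130, 0, 0, 0, 0.585, 0.9]]])

```text
time: 11.33
eef_pos: [0.4968, 0.0641, 0.0606]
eef_rot: [0.0, 0.513, 0.858, 0.0]
contact_force: [0.8, -0.2, 0.2]
opening: 0.02
finger_force: 20.0
```

arm_command(moves=[[[0, 0, 0, 0, 0, 0.117, 0.9], [0, 0, 0, 0, 0, 0.234, 0.9], [0, 0, 0, 0, 0, 0.351, 0.9], [0, 0, 0, 0, 0, 0.468, 0.9], [0, 0, 0, 0, 0, 0.582, 0.9]]])

```text
time: 11.75
eef_pos: [0.4966, 0.0629, 0.0605]
eef_rot: [-0.0, 0.738, 0.675, 0.0]
contact_force: [0.8, 0.3, -0.3]
opening: 0.0199
finger_force: 20.0
```

Run:
```python
from h import *
from bench import arm,snapshot
from scipy.spatial.transform import Rotation as R
np.set_printoptions(precision=4,suppress=True)
s=arm.observe();M=R.from_quat(s["eef_rot"],scalar_first=True).as_matrix();print(s["time"],s["eef_pos"],s["opening"],s["finger_force"],s["qpos"]);print(M)
im=snapshot("side");t=snapshot("top");np.save("pics/side5.npy",im);np.save("pics/top5.npy",t)
print(proj("side",s["eef_pos"]),proj("top",s["eef_pos"]))
a=cv2.resize(im[150:280,180:320],(420,390),interpolation=cv2.INTER_CUBIC);b=cv2.resize(t[170:300,160:285],(375,390),interpolation=cv2.INTER_CUBIC)
cv2.imwrite("pics/c6.png",np.hstack([a,b])[:,:,::-1])
```

```text
11.75 [0.4966 0.0629 0.0605] 0.019902357893815566 19.996403753757477 [-0.9159  0.5187  0.9178  2.074  -0.5696  0.8194  0.2564]
[[ 0.0883  0.9961  0.0001]
 [ 0.9961 -0.0883  0.0004]
 [ 0.0004  0.     -1.    ]]
[[235.2277 212.8146]] [[235.2752 246.3911]]
```

View pics/c6.png

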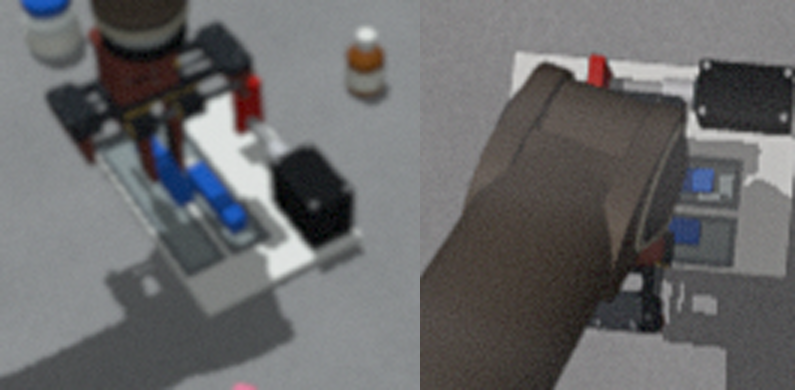

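The side crop shows the probe held at (172,172), parallel to the ref probe and over the empty lane. The top crop shows its rear end at (700,231). I measure the rear end to correct the placement.

Run:
```python
from h import *
np.set_printoptions(precision=4,suppress=True)
t=np.load("pics/top5.npy");s=np.load("pics/side5.npy")
O=np.array([.5415,.0574]);u=np.array([np.cos(.084),-np.sin(.084)]);v=np.array([np.sin(.084),np.cos(.084)])
g=lambda P:np.c_[(P[:,:2]-O)@u,(P[:,:2]-O)@v]*1000
m=cv2.inRange(cv2.cvtColor(t,cv2.COLOR_RGB2HSV),(105,90,30),(128,255,255))
c=big(m,(235,240,262,258));b=cv2.boundingRect(c);print("top bbox",b)
x,y,w,h=b
print("rear lower edge, rear corners z=.0805",g(onz("top",[[x+w-.5,y-.5],[x+w-.5,y+h-.5],[x+w-.5,y+h/2-.5]],.0805)))
print("sides upper z=.1005",g(onz("top",[[x+w/2,y-.5],[x+w/2,y+h-.5]],.1005)))
m=blue(s);c=big(m,(225,195,246,222));q=cv2.approxPolyDP(c,1.5,True).reshape(-1,2);print("side",q.tolist());print(g(onz("side",q,.0805)))
c=big(m,(240,200,268,232));q=cv2.approxPolyDP(c,1.5,True).reshape(-1,2);print("ref side",q.tolist());print(g(onz("side",q,.012)))
```

```text
top bbox (243, 243, 10, 9)
rear lower edge, rear corners z=.0805 [[-34.1898 -41.133 ]
 [-56.0956 -43.2066]
 [-45.159  -42.1712]]
sides upper z=.1005 [[-37.3267 -31.6604]
 [-58.9005 -33.7344]]
side [[230, 195], [234, 211], [239, 217], [243, 216], [245, 205], [240, 207], [237, 201]]
[[-31.5131  56.0762]
 [-51.762   -7.1713]
 [-50.7016 -35.14  ]
 [-39.4038 -38.0031]
 [-13.9483  -3.8309]
 [-29.8831  -2.8503]
 [-25.7768  22.9918]]
ref side [[240, 207], [240, 217], [246, 213], [255, 225], [261, 225], [261, 220], [247, 204]]
[[ -4.4616  56.3788]
 [-24.379   19.8548]
 [ -1.0492  24.1923]
 [ -2.0356 -32.7411]
 [ 13.0112 -42.5282]
 [ 23.0855 -25.4698]
 [ 20.0815  55.6461]]
```

The rear end gives a probe origin at gauge x of about -45 and y of +3 to +8. I shift it back 5 mm and lower to about 6 mm above the floor.

arm_command(moves=[[[-5, 0, 20, 0, 0, 0, 0.9], [-5, 0, 38, 0, 0, 0, 0.9], [-5, 0, 52, 0, 0, 0, 0.9], [-5, 0, 60, 0, 0, 0, 0.9], [-5, 0, 62, 0, 0, 0, 0.9]]])

```text
time: 12.27
eef_pos: [0.4955, 0.0575, -0.0026]
eef_rot: [-0.0, 0.735, 0.678, -0.001]
contact_force: [0.7, -0.4, -1.4]
opening: 0.0198
finger_force: 20.0
```

arm_command(moves=[[[0, 0, 1, 0, 0, 0, 0.9], [0, 0, 2, 0, 0, 0, 0.9], [0, 0, 3, 0, 0, 0, 0.9], [0, 0, 3.5, 0, 0, 0, 0.9], [0, 0, 4, 0, 0, 0, 0.9]]])

```text
time: 12.68
eef_pos: [0.4966, 0.0579, -0.0053]
eef_rot: [0.0, 0.736, 0.677, 0.0]
contact_force: [-0.3, -0.0, 0.4]
opening: 0.0199
finger_force: 20.0
```

arm_command(moves=[[[0, 0, 0.5, 0, 0, 0, 0.9], [0, 0, 1, 0, 0, 0, 0.9], [0, 0, 1.5, 0, 0, 0, 0.9], [0, 0, 2, 0, 0, 0, 0.9], [0, 0, 2.5, 0, 0, 0, 0.9]]])

```text
time: 13.1
eef_pos: [0.4963, 0.0577, -0.0081]
eef_rot: [-0.0, 0.736, 0.677, 0.0]
contact_force: [-3.2, -0.4, 14.1]
opening: 0.02
finger_force: 20.0
```

Floor contact is at the predicted height. I ease up 1 mm, open slightly (about 33 mm, clear of the ref probe) and rise.

arm_command(moves=[[[0, 0, -1, 0, 0, 0, 0.9], [0, 0, -1, 0, 0, 0, 0.62], [0, 0, -1, 0, 0, 0, 0.62], [0, 0, -1, 0, 0, 0, 0.62], [0, 0, -1, 0, 0, 0, 0.62]]])

```text
time: 13.52
eef_pos: [0.4963, 0.0577, -0.0072]
eef_rot: [0.0, 0.736, 0.677, -0.0]
contact_force: [-0.6, -0.6, -0.0]
opening: 0.0334
finger_force: 0.0
```

arm_command(moves=[[[0, 0, -2, 0, 0, 0, 0.62], [0, 0, -10, 0, 0, 0, 0.62], [0, 0, -30, 0, 0, 0, 0.62], [0, 0, -60, 0, 0, 0, 0.62], [0, 0, -100, 0, 0, 0, 0.62]]])

```text
time: 13.93
eef_pos: [0.4947, 0.0571, 0.0929]
eef_rot: [-0.001, 0.736, 0.677, -0.002]
contact_force: [1.1, 1.0, -0.1]
opening: 0.0331
finger_force: 0.0
```

arm_command(moves=[[[-30, 20, -10, 0, 0, -0.12, 0.55], [-60, 20, -20, 0, 0, -0.24, 0.55], [-90, 20, -20, 0, 0, -0.36, 0.55], [-120, 20, -20, 0, 0, -0.48, 0.55], [-150, 20, -20, 0, 0, -0.6, 0.55]]])

```text
time: 14.35
eef_pos: [0.5038, -0.0946, 0.1138]
eef_rot: [0.0, 0.5, 0.866, 0.0]
contact_force: [0.8, -0.6, -0.6]
opening: 0.0395
finger_force: 0.0
```

Run:
```python
from h import *
from bench import arm,snapshot
np.set_printoptions(precision=4,suppress=True)
s=arm.observe();print(s["time"],s["eef_pos"],s["eef_rot"],s["opening"],s["qpos"])
im=snapshot("side");t=snapshot("top");np.save("pics/side6.npy",im);np.save("pics/top6.npy",t)
a=cv2.resize(im[150:280,180:320],(420,390),interpolation=cv2.INTER_CUBIC);b=cv2.resize(t[170:300,160:285],(375,390),interpolation=cv2.INTER_CUBIC)
cv2.imwrite("pics/c7.png",np.hstack([a,b])[:,:,::-1])
```

```text
14.35 [ 0.5038 -0.0946  0.1138] [0.0005 0.5    0.866  0.0003] 0.039460505271277424 [-0.551   0.3992  0.8233  1.9987 -0.3735  0.8976  0.9944]
```

View pics/c7.png

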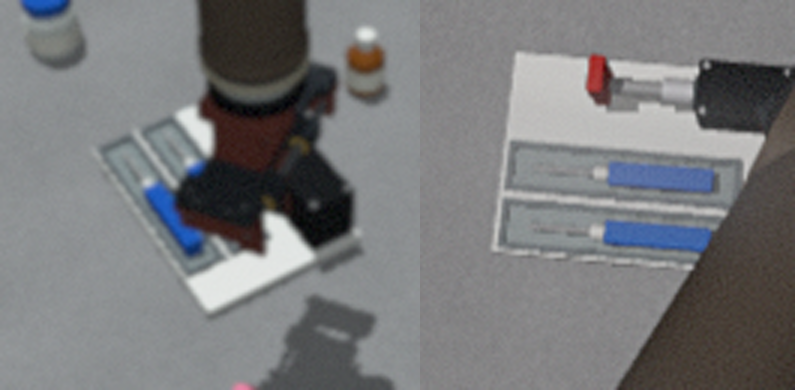

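The top crop shows the probe flat in the lane, its handle front at (605,233) level with the ref's at (610,177), and centred between the lips at rows 203 and 265. I move over the paddle with the fingers turned to close along the pull.

arm_command(moves=[[[11, 20, 0, 0, 0, 0, 0.55], [22, 40, 0, 0, 0, 0, 0.55], [34, 60, 0, 0, 0, 0, 0.55], [45, 80, 0, 0, 0, 0, 0.55], [56, 100, 0, 0, 0, 0, 0.55]]])

```text
time: 14.87
eef_pos: [0.5634, 0.0064, 0.1133]
eef_rot: [-0.0, 0.503, 0.864, 0.0]
contact_force: [-0.6, 0.3, -0.3]
opening: 0.0396
finger_force: 0.0
```

arm_command(moves=[[[11, 20, 0, 0, 0, -0.1, 0.55], [22, 40, 0, 0, 0, -0.2, 0.55], [34, 60, 0, 0, 0, -0.3, 0.55], [45, 80, 0, 0, 0, -0.4, 0.55], [57, 99, 0, 0, 0, -0.5, 0.55]]])

```text
time: 15.28
eef_pos: [0.6213, 0.105, 0.1132]
eef_rot: [0.0, 0.272, 0.962, -0.0]
contact_force: [0.3, -0.4, 0.2]
opening: 0.0392
finger_force: 0.0
```

arm_command(moves=[[[0, 0, 0, 0, 0, -0.1, 0.55], [0, 0, 0, 0, 0, -0.2, 0.55], [0, 0, 0, 0, 0, -0.3, 0.55], [0, 0, 0, 0, 0, -0.4, 0.55], [0, 0, 0, 0, 0, -0.463, 0.55]]])

```text
time: 15.7
eef_pos: [0.6207, 0.1038, 0.1132]
eef_rot: [-0.0, 0.043, 0.999, -0.0]
contact_force: [-0.7, 0.1, -0.1]
opening: 0.0394
finger_force: 0.0
```

Run:
```python
from h import *
from bench import arm,snapshot
from scipy.spatial.transform import Rotation as R
np.set_printoptions(precision=4,suppress=True)
s=arm.observe();M=R.from_quat(s["eef_rot"],scalar_first=True).as_matrix();print(s["time"],s["eef_pos"],s["opening"],s["qpos"]);print(M)
O=np.array([.5415,.0574]);u=np.array([np.cos(.084),-np.sin(.084)]);v=np.array([np.sin(.084),np.cos(.084)])
g=lambda P:np.c_[(P[:,:2]-O)@u,(P[:,:2]-O)@v]*1000
print("tcp gauge",g(s["eef_pos"][None]),"to paddle",M.T@(np.r_[O+.0745*u+.0518*v,.041]-s["eef_pos"])*1000)
t=np.load("pics/top6.npy");b=blue(t)
c=big(b,(200,235,262,262));r=cv2.boundingRect(c);print(r,"front",g(onz("top",[[r[0]-.5,247.5]],.032)))
im=snapshot("side");np.save("pics/side7.npy",im)
a=cv2.resize(im[130:260,180:320],(630,585),interpolation=cv2.INTER_CUBIC);cv2.imwrite("pics/c8.png",a[:,:,::-1])
```

```text
15.7 [0.6207 0.1038 0.1132] 0.03937742785916283 [-0.5974  0.533   0.5055  1.6998 -0.2989  0.9866  1.5   ]
[[-0.9963  0.0865 -0.0002]
 [ 0.0865  0.9963 -0.0004]
 [ 0.0002 -0.0004 -1.    ]]
tcp gauge [[74.9988 52.8457]] to paddle [ 0.4834 -1.0147 72.1671]
(221, 244, 36, 10) front [[-48.2827  41.4037]]
```

The probe front is at gauge y of 41, so the origin is about -4 mm; good. The TCP stands over the paddle, so I descend and grip.

arm_command(moves=[[[0, -1, 20, 0, 0, 0, 0.55], [0, -1, 40, 0, 0, 0, 0.55], [0, -1, 56, 0, 0, 0, 0.55], [0, -1, 68, 0, 0, 0, 0.55], [0, -1, 72, 0, 0, 0, 0.55]]])

```text
time: 16.17
eef_pos: [0.6196, 0.1025, 0.0391]
eef_rot: [-0.001, 0.046, 0.999, -0.001]
contact_force: [-0.1, 1.4, 0.2]
opening: 0.0393
finger_force: 0.0
```

arm_command(force=40, moves=[[[0, 0, 0, 0, 0, 0, 0.6], [0, 0, 0, 0, 0, 0, 0.7], [0, 0, 0, 0, 0, 0, 1], [0, 0, 0, 0, 0, 0, 1], [0, 0, 0, 0, 0, 0, 1]]])

```text
time: 16.58
eef_pos: [0.6215, 0.1027, 0.0418]
eef_rot: [0.001, 0.045, 0.999, 0.001]
contact_force: [-0.3, -3.1, 3.4]
opening: 0.0138
finger_force: 40.0
```

arm_command(moves=[[[0, 0, 0, 0, 0, 0, 1], [0, 0, 0, 0, 0, 0, 1], [0, 0, 0, 0, 0, 0, 1], [0, 0, 0, 0, 0, 0, 1], [0, 0, 0, 0, 0, 0, 1]]])

```text
time: 17.0
eef_pos: [0.6215, 0.1027, 0.0417]
eef_rot: [0.001, 0.045, 0.999, 0.0]
contact_force: [-1.4, 1.7, 5.3]
opening: 0.0133
finger_force: 40.0
```

The paddle is gripped at about 13.5 mm opening and 40 N, with the rod home. I pull 60 mm along tool +y.

arm_command(moves=[[[0, 4, 0, 0, 0, 0, 1], [0, 10, 0, 0, 0, 0, 1], [0, 17, 0, 0, 0, 0, 1], [0, 24, 0, 0, 0, 0, 1], [0, 31, 0, 0, 0, 0, 1]]])

```text
time: 17.42
eef_pos: [0.6238, 0.1296, 0.0417]
eef_rot: [0.0, 0.047, 0.999, -0.002]
contact_force: [-3.4, -8.5, 8.5]
opening: 0.0137
finger_force: 40.0
```

arm_command(moves=[[[0, 7, 0, 0, 0, 0, 1], [0, 14, 0, 0, 0, 0, 1], [0, 21, 0, 0, 0, 0, 1], [0, 26, 0, 0, 0, 0, 1], [0, 29, 0, 0, 0, 0, 1]]])

```text
time: 17.83
eef_pos: [0.6264, 0.1578, 0.0417]
eef_rot: [-0.0, 0.047, 0.999, -0.002]
contact_force: [-4.6, -10.9, 9.8]
opening: 0.0135
finger_force: 40.0
```

arm_command(moves=[[[0, 0, 0, 0, 0, 0, 1], [0, 0, 0, 0, 0, 0, 1], [0, 0, 0, 0, 0, 0, 1], [0, 0, 0, 0, 0, 0, 1], [0, 0, 0, 0, 0, 0, 1]]])

```text
time: 18.25
eef_pos: [0.6263, 0.1573, 0.0417]
eef_rot: [-0.0, 0.047, 0.999, -0.002]
contact_force: [-4.6, -10.2, 9.1]
opening: 0.0139
finger_force: 40.0
```

Run:
```python
from h import *
from bench import arm,snapshot
np.set_printoptions(precision=4,suppress=True)
s=arm.observe();print(s["time"],s["eef_pos"],s["opening"],s["finger_force"],s["contact_force"])
p=s["eef_pos"];O=np.array([.5415,.0574]);v=np.array([np.sin(.084),np.cos(.084)]);print("y gauge",(p[:2]-O)@v-.052, "moved",np.hypot(p[0]-.6215,p[1]-.1027))
im=snapshot("side");t=snapshot("top");np.save("pics/side8.npy",im);np.save("pics/top8.npy",t)
a=cv2.resize(im[140:250,200:310],(390,390),interpolation=cv2.INTER_CUBIC);b=cv2.resize(t[180:260,180:290],(410,298),interpolation=cv2.INTER_CUBIC)
b=cv2.copyMakeBorder(b,0,92,0,0,cv2.BORDER_CONSTANT);cv2.imwrite("pics/c9.png",np.hstack([a,b])[:,:,::-1])
```

```text
18.25 [0.6263 0.1573 0.0417] 0.013930566566649235 40.03078758716583 [ -4.5857 -10.2034   9.1034]
y gauge 0.05467743089009678 moved 0.054825408262928144
```

View pics/c9.png

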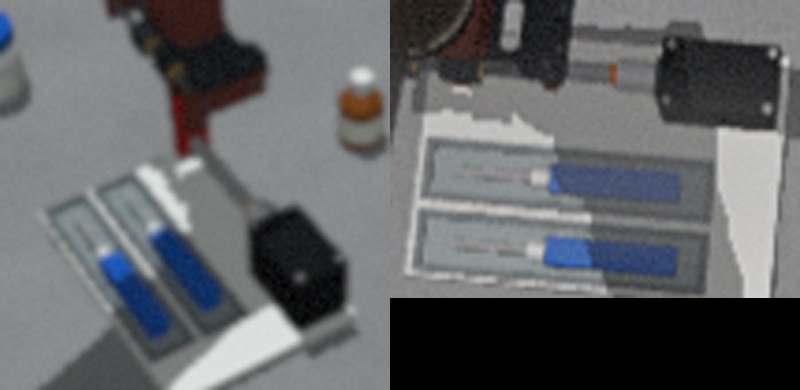

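The top crop shows the orange band at (614,73), just short of fully out at the sleeve's mouth; the arm yielded, so the travel is about 54.8 mm. I add 5 mm and hold.

arm_command(moves=[[[0, 2, 0, 0, 0, 0, 1], [0, 4, 0, 0, 0, 0, 1], [0, 5.5, 0, 0, 0, 0, 1], [0, 5.5, 0, 0, 0, 0, 1], [0, 5.5, 0, 0, 0, 0, 1]]])

```text
time: 18.77
eef_pos: [0.6268, 0.1626, 0.0417]
eef_rot: [-0.0, 0.047, 0.999, -0.002]
contact_force: [-4.6, -11.3, 9.9]
opening: 0.014
finger_force: 40.0
```

arm_command(moves=[[[0, 0, 0, 0, 0, 0, 1], [0, 0, 0, 0, 0, 0, 1], [0, 0, 0, 0, 0, 0, 1], [0, 0, 0, 0, 0, 0, 1], [0, 0, 0, 0, 0, 0, 1]]])

```text
time: 19.18
eef_pos: [0.6267, 0.1625, 0.0417]
eef_rot: [-0.0, 0.047, 0.999, -0.002]
contact_force: [-4.9, -10.3, 9.4]
opening: 0.0137
finger_force: 40.0
```

Run:
```python
from h import *
from bench import arm,snapshot
np.set_printoptions(precision=4,suppress=True)
s=arm.observe();p=s["eef_pos"];print(s["time"],p,s["opening"],s["finger_force"],s["contact_force"])
O=np.array([.5415,.0574]);u=np.array([np.cos(.084),-np.sin(.084)]);v=np.array([np.sin(.084),np.cos(.084)])
print("rod from TCP",(p[:2]-O)@v-.052,"moved",(p[:2]-[.6215,.1027])@v)
t=snapshot("top");np.save("pics/top9.npy",t)
# orange band along the rod: profile of saturation, and gauge y at z=.057
for y in range(-8,24,2):
    q=proj("top",[*(O+.075*u+y/1000*v),.057])[0]
    px=cv2.getRectSubPix(t,(1,3),tuple(map(float,q))).reshape(-1,3).mean(0);print(y,q,px)
hs=cv2.cvtColor(t,cv2.COLOR_RGB2HSV);m=cv2.inRange(hs,(6,110,60),(22,255,255));k=np.zeros_like(m);k[180:215,215:262]=m[180:215,215:262]
ys,xs=np.nonzero(k);P=onz("top",np.c_[xs,ys],.057)[:,:2]-O;print("band px",len(xs),"y mean mm",(P@v).mean()*1000,"x",(P@u).mean()*1000)
```

```text
19.1833 [0.6267 0.1625 0.0417] 0.0137047859536617 40.03382742404938 [ -4.8823 -10.3296   9.384 ]
rod from TCP 0.059928489061708855 moved 0.0600761134429781
-8 [243.9954 199.4848] [118.3333 118.3333 120.3333]
-6 [243.2052 199.4191] [118.6667 119.3333 121.3333]
-4 [242.4152 199.3534] [119.3333 119.3333 123.    ]
-2 [241.6251 199.2877] [120.3333 119.6667 124.    ]
0 [240.8351 199.222 ] [120.6667 115.     115.3333]
2 [240.0452 199.1563] [123.3333  88.      70.6667]
4 [239.2553 199.0905] [125.      75.6667  45.3333]
6 [238.4654 199.0248] [125.3333  71.3333  36.    ]
8 [237.6756 198.9591] [124.      71.3333  37.    ]
10 [236.8857 198.8934] [119.3333  74.3333  46.3333]
12 [236.096  198.8278] [102.  89.  85.]
14 [235.3062 198.7621] [93. 91. 92.]
16 [234.5166 198.6964] [91. 92. 93.]
18 [233.7269 198.6307] [92.6667 93.     93.3333]
20 [232.9373 198.565 ] [94.     92.6667 94.6667]
22 [232.1477 198.4993] [93.     91.6667 94.3333]
band px 16 y mean mm 6.374325375042758 x 74.87268891402779
```

The travel reads 60 mm from the TCP. The band spans gauge y of about 1 to 11 mm, a full 10 mm wide at the mouth, and the pull is about 11 N. I hand in.

```bash
python3 -c "
from bench import hand_in
print(hand_in())"
```

```text
the job is handed in; nothing more can be done
None
```

The job is handed in (no verdict came back): the probe lies let go in the empty lane, needle the same way as the other's, and the arm is still holding the paddle at 40 N with the rod about 60 mm out and the orange band just clear of the sleeve's mouth.

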